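Clamp the V-block and hold a tumbler blank down in it

ROBOT

A 6-joint arm with a two-finger parallel gripper is mounted at the origin on the work surface. World frame = base frame: x ahead of the robot, y to its left, z up, the work surface at z = 0. Lengths are in mm, angles in rad, forces in N, time in s.
With the tool pointing down it reaches from about 275 to 750 mm from the base axis. Payload 10.2 kg.
Tool frame: the origin (TCP) lies at the very end of the fingers, on their centre line; the grasp point (between the pads) lies 19 mm behind it; z points along the fingers, y is the line along which they close (so a half turn about z gives the same grasp; the last joint's range is limited). The gripper opens to 85 mm and grips with 20 to 120 N. Pads are 22 mm wide; open, the fingers measure 114 mm over their backs; the gripper's body (76 mm by 85 mm) begins 54 mm behind the grasp point. The pads swing forward as they close: fully open they stand 13 mm farther back than shut.
Start: joints at [1.073, 0.313, 1.498, -0, 1.331, -0.223], TCP at [142.474, 505.304, 231.294] pointing down, gripper open.
Joint ranges: [-2.94, 2.94], [-0.97, 2.17], [0.19, 2.56], [-1.23, 4.37], [0.02, 3.11], [-2.88, 2.88]. Speed limits (rad/s): [2.39, 2.39, 3.01, 3.14, 3.14, 3.14].

INTERFACE

Orientations are given as a unit quaternion [w, x, y, z].
In Python, from rig import ctrl gives the robot as it stands.
- The arm moves only by the shell command python3 -m inch 'ROWS' [OPENING] [FORCE]. ROWS is text: rows parted by semicolons, each of 6 numbers parted by spaces: the shift along the tool's x, y, z in mm, then the turn, a rotation vector about the tool's x, y, z in units of 6 degrees (1.0 is 6 degrees). A call has exactly 10 rows; each row shifts and turns the commanded pose from where the row before left it, along the tool's axes as they then stand; what a row does not reach is not made up. A row lasts 1/12 s, in which the tool goes at most 41.7 mm and 7.16 degrees, less where a joint would pass 70% of its speed; a pose out of reach is approached as far as the arm can. A call with a gripper value outside its range is refused whole. OPENING is the opening, from 0 (shut) to 1 (fully open), set as the call begins (- or left out, the last holds). The fingers move at their own pace and stop on an object; FORCE is the grip in N (left out, the last holds). Time passes only in rows, so rows that do not move let the fingers close, or fill a call up. It gives the time, the measured TCP pose, the force, the opening and the grip force at its end, in the units of the state.
- ctrl.sense(): the state, without advancing time (a new reading comes with each control period).
- ctrl.capture(name): name is "scene" or "top"; returns a dict with "image" (384x512x3 uint8, red, green, blue), "intrinsics" (3x3 intrinsics, pixels), "rvec" (rotation vector, rad) and "tvec" (3), from world to camera coordinates, as OpenCV has them. Camera axes: x right, y down, z forward; pixel columns grow to the right and rows downward; lengths in mm; the calibration is good to about 2 mm. A picture is of the moment at which its call begins. There is no depth.
- ctrl.finish_job(): hands the job in; it is judged then, once.
The state is a dict: "time_s": time; "joints": joint angles; "dq": joint speeds; "tau": joint torques, N m; "eef_pos": TCP position; "ee_rot": TCP orientation; "force": force on the tool from outside, world axes, zero at the start; "wrist_torque": the same for the moment, N m; "grip_width": opening from 0.0 (shut) to 1.0 (fully open); "grip_force": force on a finger pad.
Only numpy, scipy, OpenCV 4.12 (cv2) and the standard library are available. Lean on these libraries where they do the work, as an engineer would, in place of code of your own. Each camera call takes 0.05 s, during which the arm holds its last target. There are 200 camera calls.

TASK

Turn the vise's crank clockwise (as seen from the robot; the handle goes up and over the top) until the sliding jaw clamps the loose V-block tight. Then take the thicker of the two steel tumbler blanks from the wooden rack, lay it lengthwise in the V-block's groove, centred along it, and press it down firmly so that it bears on both sides of the groove. Finish while still holding it pressed down with the gripper, the vise still tight, and leave the thin blank and the other things on the table where they are.

Things in the scene. Friction and masses are not known exactly. Their poses are not given: they have to be found in the camera images.
- vise: Small grey machine vise bolted to the table. Origin: underside, below the middle of the clamped V-block. x: along the screw, from crank to fixed jaw (roughly away from the robot); y along the jaw faces; z up. Bed top at z = 40 mm; both dark steel jaws 74 mm wide, tops at z = 80 mm; fixed jaw face at x = +31 mm; nut block at x -95 to -75 mm, top at z = 84 mm.
- jaw: Sliding jaw of the vise. Origin: middle of the lower edge of its clamping face. It moves 3.2 mm towards the fixed jaw per rad of crank.
- crank (a joint): Crank angle (rad). 0: handle level on the vise's +y side; pi/2: straight up; grows turning clockwise seen from the robot (positive about the vise's x), closing the jaw. Starts at 0.1 to 0.5; the V-block is met at about 2.35, where it turns stiff; 0.05 to 0.2 more clamps it; end stop 2.9. Takes 7 to 10 N at the handle; stays where left.
- crank_grip (a point): Middle of the crank's black handle: a free-spinning round bar, diameter 20 mm, 46 mm long, parallel to the vise's x, 45 mm off the crank axis, sticking out towards the robot; room to pinch it from above (fingers closing across the bar) all the way over the top.
- crank_axis (a point): Point on the crank's axis of rotation level (along x) with the middle of the handle: vise x = -132 mm, y = 0, z = 62 mm. The axis is the vise's x.
- vblock: Loose aluminium V-block between the jaws, 62 (x, between jaws) x 50 (y) x 50 mm high. Origin: centre of its underside, on the vise bed. The right-angled V groove runs along its y: 42 mm wide at the top, 21 mm deep, open upwards and at both ends; outside the groove the top slopes down at 45 degrees to the sides, which are 40 mm high.
- flank_near: Groove side of the V-block nearer the crank. Origin: middle of its sloping face.
- flank_far: Groove side of the V-block nearer the fixed jaw. Origin: middle of its sloping face.
- v_seat (a point): Fixed to the V-block: where the centre of the thick tumbler blank lies when seated, 64.4 mm above the V-block's underside, 14.4 mm above its top edges: a grip across the blank should sit 5 to 12 mm above its centre, so that the fingertips stay clear of the V-block.
- tumbler: The thicker steel tumbler blank, a closed plain cylinder, diameter 50 mm, 90 mm long, about 0.25 kg, lying in one of the rack's two berths. Its x is the cylinder's axis; origin on its surface, at mid-length (underneath at the start). It may be laid either way round.
- tumbler_center (a point): Centre of the thick tumbler blank (mid-length, on its axis).
- thin_tumbler: The thinner steel tumbler blank, diameter 36 mm, 90 mm long, in the other berth; leave it. Origin on its surface at mid-length.
- rack: Low wooden rack fixed to the table, 190 (x) x 66 (y) x 16 mm. Origin: centre of its underside. Two berths at x = -50 and +50 mm, each a pair of low strips; the blanks lie in them along the rack's y, free on both sides and overhanging at both ends.
- mug: White mug, 80 mm wide, 85 mm tall; leave it. Origin: centre of its underside.
- screwdriver: Screwdriver lying on the table; leave it.
- tin: Flat metal tin, 90 x 60 x 22 mm; leave it. Origin: centre of its underside.
- glue: White glue bottle, diameter 44 mm, 110 mm tall; leave it. Origin: centre of its underside.
- tape: Roll of green tape lying flat, diameter 76 mm, 24 mm tall; leave it. Origin: centre of its underside.

How it is judged (in metres and radians):
On the way:
1. The crank has been turned until the jaw clamps the V-block, the thick blank not yet in it (contact force between jaw and vblock above 8 N and distance between tumbler_center and v_seat above 0.08 m), for 0.3 s.
At the end, for the whole second after the job is handed in: Jaw presses the V-block with over 8 N; the thick blank is still, its centre within 3 mm across, 15 mm along and -4/+3 mm in height of its seat, axis within 0.07 rad of the groove; each groove side bears over 3 N from it and so do the fingers (contact force between jaw and vblock above 8 N and contact force between tumbler and flank_near above 3 N and contact force between tumbler and flank_far above 3 N and contact force between the fingers and tumbler above 3 N and x of tumbler_center in the frame of v_seat between -0.003 and 0.003 m and y of tumbler_center in the frame of v_seat between -0.015 and 0.015 m and z of tumbler_center in the frame of v_seat between -0.004 and 0.003 m and angle between the x axis of tumbler and the y axis of vblock, either way round below 0.07 rad and linear speed of tumbler below 0.02 m/s); the arm keeps its last pose, push and grip.
It fails at once if The thin blank is moved by over 20 mm (distance of thin_tumbler from where it was at the start of the episode above 0.02 m).
It fails at once if A bystander (mug, screwdriver, tin, glue, tape) is moved by over 30 mm (distance of any of mug, screwdriver, tin, glue, tape from where it was at the start of the episode above 0.03 m).
It also fails if it takes over 67 s, if anything falls off the work surface, if the arm or the gripper's body presses on something with over 40 N, if the wrist force passes 120 N, or if a joint passes its speed limit or range.

## Working session

There is one attempt and no reset: what is moved stays moved. The work goes in short steps, Python scripts to look and compute and a shell command to move; the robot and the scene stay as the last step left them, time stands still between calls to the robot, and variables do not carry over. Pictures are saved under pics/ and viewed, at most 10 in all, crops included, and the job is handed in when it is done.

```bash
mkdir -p pics; ls
cat > look.py <<'E'
import cv2,sys,pickle
from rig import ctrl
for n in sys.argv[2:]:
    c=ctrl.capture(n); cv2.imwrite(f"pics/{sys.argv[1]}_{n}.png",cv2.resize(cv2.cvtColor(c["image"],cv2.COLOR_RGB2BGR),(768,576),interpolation=cv2.INTER_CUBIC))
    pickle.dump(c,open(f"{sys.argv[1]}_{n}.pkl","wb"))
s=ctrl.sense(); print({k:s[k] for k in("time_s","eef_pos","ee_rot","joints","force")})
E
python3 look.py a scene top
```

```text
pics
{'time_s': 0.1, 'eef_pos': array([142.3556178 , 505.10190292, 230.81157077]), 'ee_rot': array([-2.07124229e-04,  1.36941571e-01,  9.90578968e-01, -5.20667590e-04]), 'joints': array([ 1.07260401e+00,  3.13373508e-01,  1.49833785e+00,  2.05278558e-05,
        1.33100183e+00, -2.23450690e-01]), 'force': array([-0.04769719, -0.17820396, -0.02450683])}
```

View pics/a_scene.png

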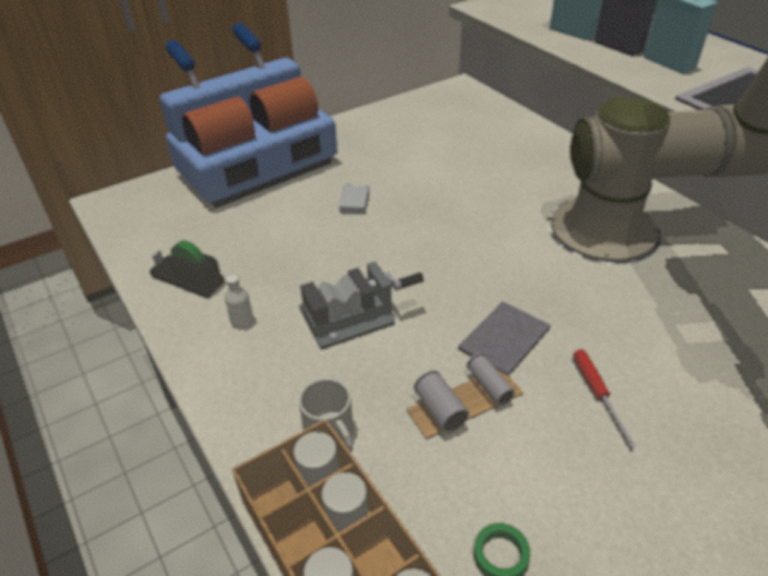

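View pics/a_top.png

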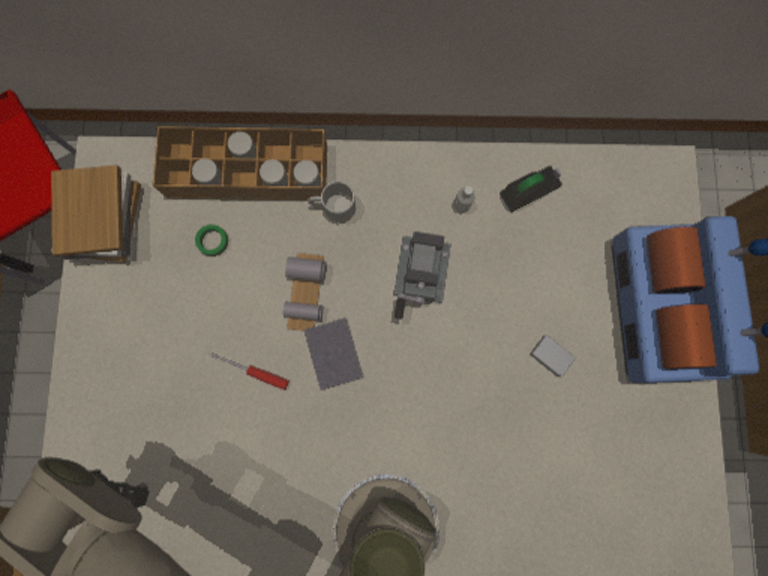

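The scene view shows the vise at about (350,300), the thick blank at (440,400) and the thin one at (490,380). In the top view the vise is at (424,268), the handle at (400,310), the thick blank at (305,269) and the thin one at (303,311). I'll enlarge both next.

```bash
cat > crops.py <<'E'
import cv2,pickle,numpy as np
T=pickle.load(open("a_top.pkl","rb"));S=pickle.load(open("a_scene.pkl","rb"))
def crop(c,x,y,w,h,W=400,H=300):
    return cv2.resize(c["image"][y:y+h,x:x+w,::-1],(W,H),interpolation=cv2.INTER_CUBIC)
# origins: (scale) top: 5x, scene: 4x
m=np.vstack([np.hstack([crop(T,245,150,80,60),crop(T,170,160,80,60)]),np.hstack([crop(S,195,165,100,75),crop(S,265,225,100,75)])])
cv2.imwrite("pics/crops.png",m)
for c in(T,S):
    R=cv2.Rodrigues(c["rvec"])[0]; print(c["intrinsics"].round(1).tolist(),(-R.T@np.ravel(c["tvec"])).round(0),R.round(3).tolist())
E
python3 crops.py
```

```text
[[376.7, 0.0, 261.6], [0.0, 376.7, 188.8], [0.0, 0.0, 1.0]] [ 327.   15. 1372.] [[0.009, -1.0, 0.02], [-0.984, -0.012, -0.176], [0.177, -0.018, -0.984]]
[[432.3, 0.0, 258.9], [0.0, 432.3, 194.8], [0.0, 0.0, 1.0]] [1019.  696.  871.] [[-0.831, 0.556, -0.014], [0.386, 0.558, -0.734], [-0.401, -0.615, -0.679]]
```

View pics/crops.png

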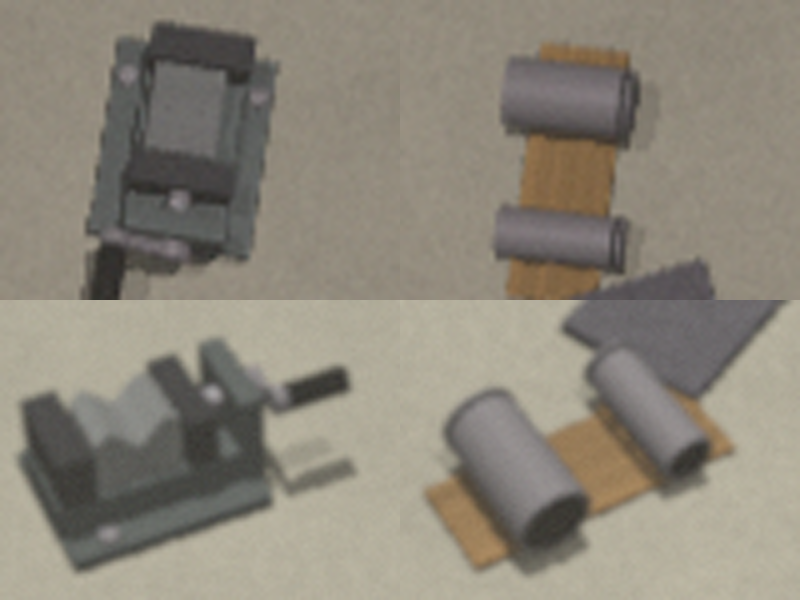

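The crops show the fixed and sliding jaws, V-block, nut block and black handle clearly. They also show both blanks, with the thick one upper in the top view and left in the scene view. I'll fit poses from picked points.

```bash
cat > fit.py <<'E'
import cv2,pickle,numpy as np
from scipy.optimize import least_squares
T=pickle.load(open("a_top.pkl","rb"));S=pickle.load(open("a_scene.pkl","rb"))
def proj(c,P): return cv2.projectPoints(np.asarray(P,float).reshape(-1,3),c["rvec"],c["tvec"],c["intrinsics"],None)[0][:,0]
C={"Tv":(T,245,150,5,0,0),"Tr":(T,170,160,5,400,0),"Sv":(S,195,165,4,0,300),"Sr":(S,265,225,4,400,300)}
def px(k,p): c,x,y,s,a,b=C[k]; return (np.array(p,float)-[a,b]+.5)/s-.5+[x,y]
def topx(k,q): c,x,y,s,a,b=C[k]; return (np.asarray(q)-[x,y]+.5)*s-.5+[a,b]
def fr(p,P): c,s=np.cos(p[2]),np.sin(p[2]); P=np.asarray(P,float).reshape(-1,3); return np.c_[p[0]+c*P[:,0]-s*P[:,1],p[1]+s*P[:,0]+c*P[:,1],P[:,2]]
def solve(obs,f,p0):
    r=lambda p:np.concatenate([proj(C[k][0],fr(p,X(p)))[0]-px(k,uv) for k,X,uv in obs])
    o=least_squares(r,p0,loss="soft_l1",x_scale=np.maximum(np.abs(p0),.1)); print(f,o.x.round(3)); print((o.fun.reshape(-1,2)).round(1).tolist()); return o.x
if __name__=="__main__":
    V=[("Tv",lambda p:(31+p[3],37,80),(153,22)),("Tv",lambda p:(31+p[3],-37,80),(257,40)),
    ("Tv",lambda p:(p[4],37,80),(132,152)),("Tv",lambda p:(p[4],-37,80),(242,168)),
    ("Sv",lambda p:(31+p[3],-37,80),(22,402)),("Sv",lambda p:(31,-37,80),(57,393)),("Sv",lambda p:(31,37,80),(95,458)),("Sv",lambda p:(31+p[3],37,80),(68,468)),
    ("Sv",lambda p:(p[4],-37,80),(150,362)),("Sv",lambda p:(p[4],37,80),(188,425)),("Sv",lambda p:(0,25,29),(110,440)),
    ("Sv",lambda p:(-132,45*np.cos(p[5]),62+45*np.sin(p[5])),(317,387))]
    v=solve(V,"vise",[550,-60,-.15,18,-37,.3])
    # blanks: rack frame; berth at x=b, axis along rack y; ends' visible discs centre
    def blank(k):return None
    rk=[("Tr",lambda p:(-95,33,16),(541,42)),("Tr",lambda p:(-95,-33,16),(630,52)),("Sr",lambda p:(-95,33,16),(478,568)),("Sr",lambda p:(-95,-33,16),(427,490)),
    ("Sr",lambda p:(95,33,16),(734,450)),("Sr",lambda p:(95,-33,16),(692,392))]
    rk=[(k,(lambda p,X=X:np.array(X(p))*[-1,-1,1]),uv) for k,X,uv in rk]
    r=solve(rk,"rack",[530,150,0.])
    b=[("Sr",lambda p:(0,45,p[3]),(555,521)),("Sr",lambda p:(0,-45,p[3]+25),(490,392)),("Tr",lambda p:(0,45,p[3]),(504,97)),("Tr",lambda p:(0,-45,p[3]+0),(632,107))]
    b1=solve(b[:1]+b[2:],"thick",[540,150,0.,40])
    b=[("Sr",lambda p:(0,45,p[3]),(689,459)),("Tr",lambda p:(0,45,p[3]),(498,231)),("Tr",lambda p:(0,-45,p[3]),(620,245))]
    b2=solve(b,"thin",[440,150,0.,32])
    pickle.dump((v,r,b1,b2),open("fit.pkl","wb"))
    m=cv2.imread("pics/crops.png"); m=m
    def line(k,p,A,B,col=(0,0,255)):
        q=topx(k,proj(C[k][0],fr(p,[A,B]))).astype(int); cv2.line(m,tuple(map(int,q[0])),tuple(map(int,q[1])),col,1)
    for k in("Tv","Sv"):
        for x in(31,v[4]): line(k,v,(x,-37,80),(x,37,80))
        for y in(-25,25):
            pr=[(-31,40),(-21,50),(0,29),(21,50),(31,40),(31,40)]
            for a,c in zip(pr,pr[1:]): line(k,v,(a[0],y,a[1]),(c[0],y,c[1]),(0,255,0))
        for x in(-95,-75): line(k,v,(x,-20,84),(x,20,84),(255,0,0))
        h=(45*np.cos(v[5]),62+45*np.sin(v[5])); line(k,v,(-155,*h),(-109,*h),(0,255,255))
    for k in("Tr","Sr"):
        for p,rr in((b1,25),(b2,18)):
            for y in(-45,45):
                a=np.linspace(0,2*np.pi,20)
                for i in range(19): line(k,p,(rr*np.cos(a[i]),y,p[3]+rr*np.sin(a[i])),(rr*np.cos(a[i+1]),y,p[3]+rr*np.sin(a[i+1])))
        R=[(-95,-33,16),(95,-33,16),(95,33,16),(-95,33,16),(-95,-33,16)]
        for A,B in zip(R,R[1:]): line(k,r,A,B,(0,255,0))
    cv2.imwrite("pics/over.png",m)
E
python3 fit.py
```

```text
vise [ 6.24437e+02 -8.41900e+01 -1.37000e-01  2.25550e+01 -3.90410e+01
  4.06000e-01]
[[-0.2, 0.6], [-0.3, 0.0], [0.4, -0.1], [-0.7, -0.2], [0.3, -0.4], [-0.8, -0.6], [-0.2, -0.2], [-1.4, -0.0], [-0.6, -0.4], [0.7, -0.1], [6.3, 11.4], [-0.1, 0.0]]
rack [554.961 209.45   -0.738]
[[28.3, 11.5], [-2.5, -2.4], [-10.6, -39.7], [-1.2, 0.7], [1.0, -2.2], [11.6, 34.0]]
thick [ 5.97880e+02  2.00167e+02 -1.10000e-01  3.71200e+01]
[[0.8, 0.1], [0.9, -1.0], [0.1, 0.0]]
thin [ 4.98871e+02  2.05036e+02 -1.19000e-01  2.91460e+01]
[[0.3, 0.1], [-0.1, -0.4], [0.5, 0.1]]
```

View pics/over.png

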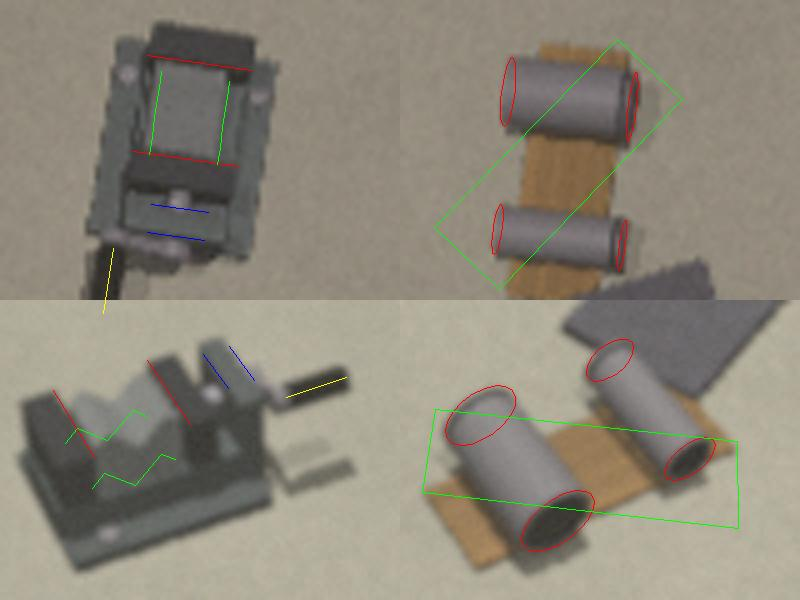

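```bash
sed -i 's/\*\[-1,-1,1\]/*[-1,1,1]/; s/(0,25,29),(110,440)/(0,25,69),(110,440)/; s/(a\[0\],y,a\[1\]),(c\[0\],y,c\[1\])/(a[0],y,a[1]+40),(c[0],y,c[1]+40)/' fit.py
cat > /tmp/p.py <<'E'
s=open('fit.py').read()
i=s.index("    b=[(\"Sr\""); j=s.index("    pickle.dump")
s=s[:i]+'''    J=rk+[("Sr",lambda p:(50,45+p[3],p[5]),(555,521)),("Tr",lambda p:(50,45+p[3],p[5]),(505,97)),("Tr",lambda p:(50,-45+p[3],p[5]),(629,107)),
     ("Sr",lambda p:(-50,45+p[4],p[5]-7),(689,459)),("Tr",lambda p:(-50,45+p[4],p[5]-7),(498,231)),("Tr",lambda p:(-50,-45+p[4],p[5]-7),(620,245))]
    j=solve(J,"joint",[548,202,-.12,.1,.1,40])
    b1=[*fr(j,(50,j[3],0))[0,:2],j[2],j[5]]; b2=[*fr(j,(-50,j[4],0))[0,:2],j[2],j[5]-7]; r=j; print(np.round(b1,2),np.round(b2,2))
    print("grip",fr(v,(-132,45*np.cos(v[5]),62+45*np.sin(v[5]))),"axis",fr(v,(-132,0,62)),"seat",fr(v,(0,0,104.4)))
'''+s[j:]
open('fit.py','w').write(s)
E
python3 /tmp/p.py; python3 fit.py
```

```text
vise [ 6.24626e+02 -8.40650e+01 -1.38000e-01  2.23970e+01 -3.92090e+01
  4.11000e-01]
[[-0.2, 0.6], [-0.3, 0.0], [0.3, -0.1], [-0.8, -0.2], [0.3, -0.4], [-0.8, -0.6], [-0.2, -0.2], [-1.4, -0.0], [-0.6, -0.4], [0.8, -0.1], [5.3, 0.9], [-0.1, 0.0]]
rack [ 5.52139e+02  2.12430e+02 -1.48000e-01]
[[-1.3, -1.6], [-1.4, -0.8], [-0.3, -0.7], [-0.1, -1.6], [3.6, 0.6], [-0.5, -3.2]]
joint [ 5.50774e+02  2.11963e+02 -1.44000e-01 -3.69600e+00 -1.36820e+01
  3.88390e+01]
[[-1.3, -1.2], [-1.4, -0.4], [0.2, -1.0], [0.3, -1.9], [3.9, 0.1], [-0.3, -3.6], [-0.1, 0.5], [0.4, -2.0], [0.3, -0.2], [0.1, -0.2], [-0.3, -0.9], [0.2, 0.1]]
[ 5.9973e+02  2.0113e+02 -1.4000e-01  3.8840e+01] [ 4.9933e+02  2.0560e+02 -1.4000e-01  3.1840e+01]
grip [[499.53872535 -25.07851263  79.96760398]] axis [[493.8752995  -65.94525724  62.        ]] seat [[624.62572787 -84.06501115 104.4       ]]
```

View pics/over.png

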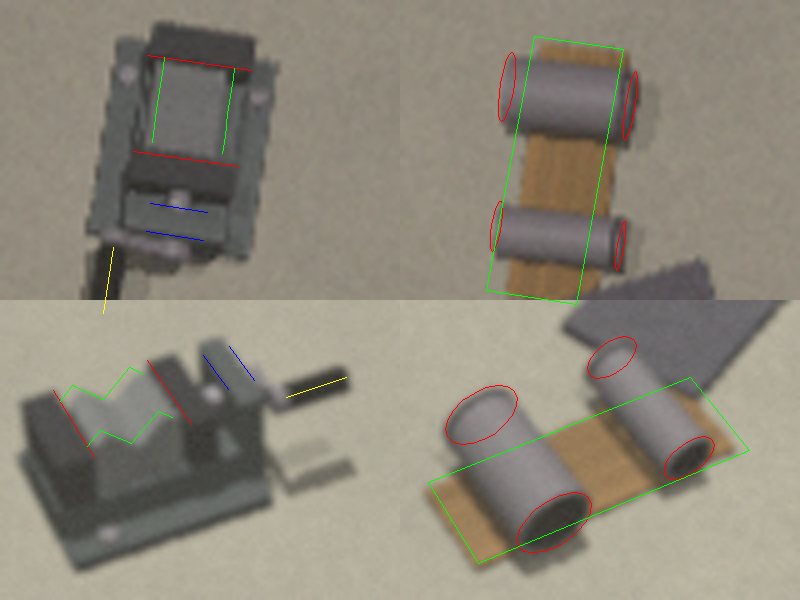

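```bash
cat > d.py <<'E'
# d.py x y z : remaining shift in tool axes to world TCP target, with yaw error for tool y along the vise y (or given yaw)
import sys,numpy as np
from scipy.spatial.transform import Rotation as R
from rig import ctrl
s=ctrl.sense(); q=np.array(s["ee_rot"]); r=R.from_quat(q[[1,2,3,0]])
yaw=float(sys.argv[4]) if len(sys.argv)>4 else -.138
t=R.from_matrix(np.c_[[-np.cos(yaw),-np.sin(yaw),0],[-np.sin(yaw),np.cos(yaw),0],[0,0,-1]])
if len(sys.argv)>3:
    d=np.array(list(map(float,sys.argv[1:4])))-s["eef_pos"]
    print("shift",r.inv().apply(d).round(1),"after turn",t.inv().apply(d).round(1),"turn units",((r.inv()*t).as_rotvec()/np.radians(6)).round(2))
print({k:np.round(s[k],3).tolist() for k in("time_s","eef_pos","joints","force","grip_width","grip_force")})
E
python3 -m inch '0 0 0 0 0 -.655;-21.3 -23.8 0 0 0 -.655;-21.3 -23.8 0 0 0 0;-21.3 -23.8 0 0 0 0;-21.3 -23.8 0 0 0 0;-21.3 -23.8 0 0 0 0;-21.3 -23.8 0 0 0 0;-21.3 -23.8 0 0 0 0;-21.3 -23.8 0 0 0 0;-21.3 -23.8 0 0 0 0' 0.65 40
python3 -m inch '-21.3 -23.8 0 0 0 0;-21.3 -23.8 0 0 0 0;-21.3 -23.8 0 0 0 0;-21.3 -23.8 0 0 0 0;-21.3 -23.8 8 0 0 0;-21.3 -23.8 8 0 0 0;-21.3 -23.8 8 0 0 0;-21.3 -23.8 8 0 0 0;-21.3 -23.8 8 0 0 0;0 0 0 0 0 0'
python3 d.py 498 -25 140
```

```text
time_s: 0.93
eef_pos: [301.5, 264.2, 231.2]
ee_rot: [-0.0, 0.069, 0.998, -0.0]
force: [0.0, 0.2, -0.6]
grip_width: 0.652
grip_force: 0.0
time_s: 1.77
eef_pos: [463.1, 23.5, 189.5]
ee_rot: [-0.001, 0.071, 0.997, -0.0]
force: [0.5, 0.8, -0.3]
grip_width: 0.65
grip_force: 0.0
shift [-41.5 -43.1  49.5] after turn [-41.2 -43.2  49.5] turn units [-0.01 -0.02 -0.03]
{'time_s': 1.767, 'eef_pos': [463.128, 23.508, 189.53], 'joints': [-0.202, 0.219, 1.735, -0.001, 1.189, -1.631], 'force': [0.519, 0.798, -0.254], 'grip_width': 0.65, 'grip_force': 0.0}
```

```bash
python3 -m inch '-10 -10 12 0 0 0;-10 -10 12 0 0 0;-10 -10 12 0 0 0;-10.5 -12 13 0 0 0;0 0 15 0 0 0;0 0 15 0 0 0;0 0 0 0 0 0;0 0 0 0 0 0;0 0 0 0 0 0;0 0 0 0 0 0'
python3 d.py 498.5 -25 60; python3 look.py b scene top
python3 - <<'E'
import cv2,pickle,numpy as np
T=pickle.load(open("b_top.pkl","rb"));S=pickle.load(open("b_scene.pkl","rb"))
f=lambda c,x,y,w,h:cv2.resize(c["image"][y:y+h,x:x+w,::-1],(400,300),interpolation=cv2.INTER_CUBIC)
cv2.imwrite("pics/b.png",np.hstack([f(T,235,160,80,60),f(S,215,150,100,75)]))
E
```

```text
time_s: 2.6
eef_pos: [496.4, -19.9, 113.3]
ee_rot: [0.001, 0.069, 0.998, -0.0]
force: [-0.2, -0.7, 0.9]
grip_width: 0.654
grip_force: 0.0
shift [-2.7 -4.8 53.3] after turn [-2.8 -4.8 53.3] turn units [-0.    0.02  0.01]
{'time_s': 2.6, 'eef_pos': [496.381, -19.857, 113.319], 'joints': [-0.276, 0.381, 1.736, 0.0, 1.022, -1.71], 'force': [-0.177, -0.731, 0.902], 'grip_width': 0.654, 'grip_force': 0.0}
{'time_s': 2.7, 'eef_pos': array([496.26145509, -19.89200464, 113.0816812 ]), 'ee_rot': array([ 6.69401049e-04,  6.86109301e-02,  9.97643257e-01, -1.55234628e-04]), 'joints': array([-2.76406454e-01,  3.81561908e-01,  1.73684428e+00, -3.24307838e-05,
        1.02181242e+00, -1.70985609e+00]), 'force': array([ 0.31724168, -1.01030568, -1.1358315 ])}
```

View pics/b.png

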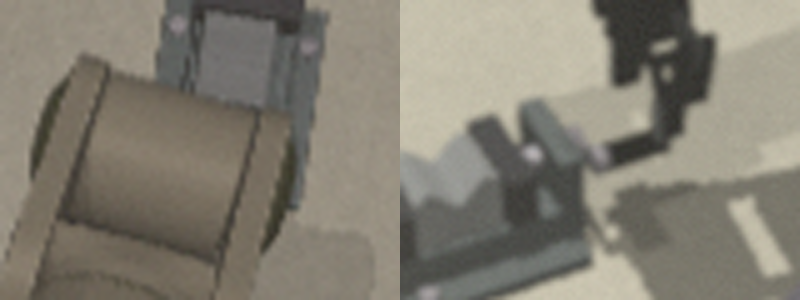

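The scene crop shows the fingers above the outer end of the black handle (around (640,140)), on course. I'll descend and close.

```bash
python3 -m inch '-2.8 -4.8 0 0 0 0;0 0 10 0 0 0;0 0 10 0 0 0;0 0 10 0 0 0;0 0 10 0 0 0;0 0 6 0 0 0;0 0 5 0 0 0;0 0 2 0 0 0;0 0 0 0 0 0;0 0 0 0 0 0'
python3 -m inch '0 0 0 0 0 0;0 0 0 0 0 0;0 0 0 0 0 0;0 0 0 0 0 0;0 0 0 0 0 0;0 0 0 0 0 0;0 0 0 0 0 0;0 0 0 0 0 0;0 0 0 0 0 0;0 0 0 0 0 0' 0 50
python3 d.py
```

```text
time_s: 3.53
eef_pos: [498.3, -25.1, 59.5]
ee_rot: [0.0, 0.069, 0.998, -0.0]
force: [-0.3, 0.3, 0.3]
grip_width: 0.652
grip_force: 0.0
time_s: 4.37
eef_pos: [498.1, -25.7, 59.5]
ee_rot: [0.0, 0.069, 0.998, -0.0]
force: [-2.0, -5.1, 2.2]
grip_width: 0.222
grip_force: 48.7
{'time_s': 4.367, 'eef_pos': [498.128, -25.665, 59.522], 'joints': [-0.286, 0.469, 1.774, -0.001, 0.898, -1.719], 'force': [-2.048, -5.05, 2.225], 'grip_width': 0.222, 'grip_force': 48.652}
```

```bash
python3 -m inch '0 -2.1 -4 0 0 0;0 -2.5 -3.8 0 0 0;0 -2.8 -3.5 0 0 0;0 -3.2 -3.2 0 0 0;0 -3.5 -2.9 0 0 0;0 -3.7 -2.5 0 0 0;0 -4 -2.1 0 0 0;0 -4.1 -1.7 0 0 0;0 0 0 0 0 0;0 0 0 0 0 0'
python3 d.py
```

```text
time_s: 5.2
eef_pos: [494.3, -50.1, 82.9]
ee_rot: [-0.0, 0.069, 0.998, 0.001]
force: [1.4, 3.9, -2.6]
grip_width: 0.22
grip_force: 50.1
{'time_s': 5.2, 'eef_pos': [494.342, -50.06, 82.872], 'joints': [-0.338, 0.428, 1.762, 0.002, 0.953, -1.772], 'force': [1.41, 3.938, -2.562], 'grip_width': 0.22, 'grip_force': 50.059}
```

```bash
python3 -m inch '0 -4.3 -1.3 0 0 0;0 -4.4 -.9 0 0 0;0 -4.5 -.4 0 0 0;0 -4.5 0 0 0 0;0 -4.5 .5 0 0 0;0 -4.4 .9 0 0 0;0 -4.3 1.4 0 0 0;0 -4.1 1.8 0 0 0;0 -3.9 2.2 0 0 0;0 -3.7 2.6 0 0 0'
python3 d.py
```

```text
time_s: 6.03
eef_pos: [488.1, -92.2, 77.3]
ee_rot: [-0.001, 0.068, 0.998, 0.001]
force: [-7.3, 6.6, 13.6]
grip_width: 0.215
grip_force: 51.8
{'time_s': 6.033, 'eef_pos': [488.086, -92.208, 77.25], 'joints': [-0.423, 0.437, 1.766, 0.001, 0.94, -1.858], 'force': [-7.28, 6.583, 13.61], 'grip_width': 0.215, 'grip_force': 51.78}
```

```bash
python3 -m inch '0 -1.7 1.4 0 0 0;0 -1.7 1.5 0 0 0;0 -1.6 1.6 0 0 0;0 -1.5 1.7 0 0 0;0 0 0 0 0 0;0 0 0 0 0 0;0 0 0 0 0 0;0 0 0 0 0 0;0 0 0 0 0 0;0 0 0 0 0 0'
python3 d.py
```

```text
time_s: 6.87
eef_pos: [487.0, -99.3, 70.8]
ee_rot: [-0.001, 0.069, 0.998, -0.0]
force: [-8.1, 0.7, 10.6]
grip_width: 0.219
grip_force: 51.6
{'time_s': 6.867, 'eef_pos': [486.974, -99.32, 70.822], 'joints': [-0.437, 0.448, 1.77, -0.001, 0.926, -1.87], 'force': [-8.122, 0.692, 10.592], 'grip_width': 0.219, 'grip_force': 51.592}
```

```bash
python3 -m inch '0 -1.4 1.8 0 0 0;0 -1.3 1.9 0 0 0;0 0 0 0 0 0;0 0 0 0 0 0;0 0 0 0 0 0;0 0 0 0 0 0;0 0 0 0 0 0;0 0 0 0 0 0;0 0 0 0 0 0;0 0 0 0 0 0'
python3 d.py; python3 look.py c scene
```

```text
time_s: 7.7
eef_pos: [486.7, -101.8, 67.7]
ee_rot: [-0.001, 0.068, 0.998, 0.0]
force: [-11.8, 2.8, 17.5]
grip_width: 0.216
grip_force: 52.3
{'time_s': 7.7, 'eef_pos': [486.671, -101.817, 67.676], 'joints': [-0.442, 0.453, 1.772, -0.001, 0.918, -1.875], 'force': [-11.787, 2.826, 17.53], 'grip_width': 0.216, 'grip_force': 52.295}
{'time_s': 7.75, 'eef_pos': array([ 486.65746348, -101.82165846,   67.68037791]), 'ee_rot': array([-8.99270886e-04,  6.84461701e-02,  9.97654403e-01,  6.80425897e-05]), 'joints': array([-4.42071063e-01,  4.53337318e-01,  1.77183235e+00, -6.66683453e-04,
        9.18147256e-01, -1.87546255e+00]), 'force': array([-9.80954457,  3.13611984, 17.3115108 ])}
```

```bash
python3 -m inch '0 -1 1.6 0 0 0;0 -.5 1 0 0 0;0 0 0 0 0 0;0 0 0 0 0 0;0 0 0 0 0 0;0 0 0 0 0 0;0 0 0 0 0 0;0 0 0 0 0 0;0 0 0 0 0 0;0 0 0 0 0 0'
python3 -m inch '0 0 0 0 0 0;0 0 0 0 0 0;0 0 0 0 0 0;0 0 0 0 0 0;0 0 0 0 0 0;0 0 0 0 0 0;0 0 -5 0 0 0;0 0 -20 0 0 0;0 0 -25 0 0 0;0 0 -30 0 0 0' 0.6
python3 -m inch '0 0 -30 0 0 0;0 0 -30 0 0 0;10 20 -20 0 0 0;20 30 -10 0 0 0;20 30 0 0 0 0;20 30 0 0 0 0;10 30 0 0 0 0;0 30 0 0 0 0;0 30 0 0 0 0;0 0 0 0 0 0' 1
python3 d.py 600 201 160; python3 look.py e scene top
python3 - <<'E'
import cv2,pickle,numpy as np
T=pickle.load(open("e_top.pkl","rb"));S=pickle.load(open("e_scene.pkl","rb"))
f=lambda c,x,y,w,h:cv2.resize(c["image"][y:y+h,x:x+w,::-1],(400,300),interpolation=cv2.INTER_CUBIC)
cv2.imwrite("pics/e.png",np.vstack([np.hstack([f(T,245,150,80,60),f(T,170,160,80,60)]),np.hstack([f(S,195,165,100,75),f(S,265,225,100,75)])]))
E
```

```text
time_s: 8.58
eef_pos: [486.5, -103.2, 65.6]
ee_rot: [-0.001, 0.068, 0.998, 0.0]
force: [-13.2, 4.2, 23.1]
grip_width: 0.219
grip_force: 52.8
time_s: 9.42
eef_pos: [486.6, -103.3, 144.1]
ee_rot: [-0.001, 0.069, 0.998, 0.0]
force: [0.5, 0.5, -0.8]
grip_width: 0.598
grip_force: 0.0
time_s: 10.25
eef_pos: [435.2, 109.2, 234.2]
ee_rot: [0.0, 0.067, 0.998, 0.001]
force: [0.2, 0.1, -0.1]
grip_width: 1.001
grip_force: 0.0
shift [-151.   112.8   74.5] after turn [-150.6  113.6   74.2] turn units [0.01 0.01 0.04]
{'time_s': 10.25, 'eef_pos': [435.243, 109.206, 234.218], 'joints': [-0.017, 0.141, 1.708, 0.001, 1.293, -1.454], 'force': [0.171, 0.056, -0.054], 'grip_width': 1.001, 'grip_force': 0.0}
{'time_s': 10.35, 'eef_pos': array([435.26411437, 106.13599421, 233.88670512]), 'ee_rot': array([ 2.80355881e-05,  6.77132218e-02,  9.97704822e-01, -8.85538361e-05]), 'joints': array([-2.33144943e-02,  1.39845779e-01,  1.70932412e+00, -1.86610605e-04,
        1.29237461e+00, -1.45852939e+00]), 'force': array([-0.70643606, -0.74373597, -0.1605267 ])}
```

View pics/e.png

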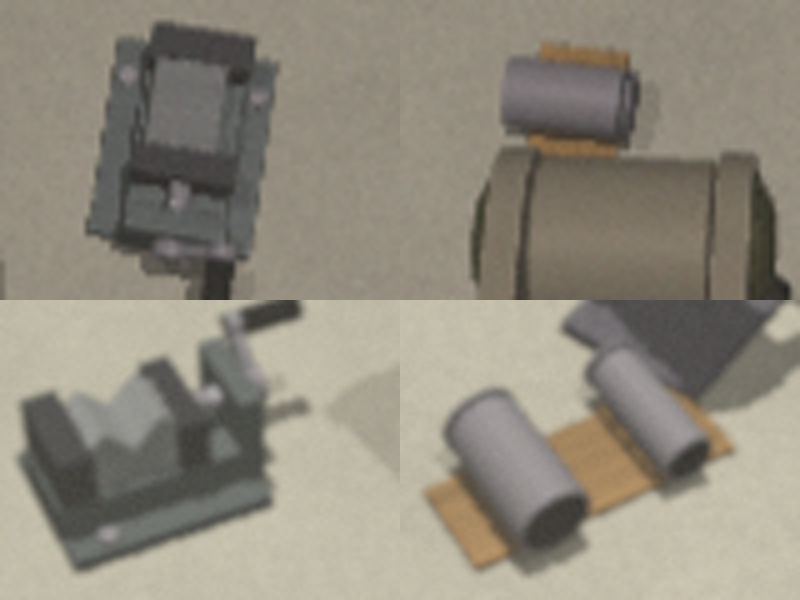

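The vise now looks clamped, with the handle up at the right (270,315) and the jaw against the block. I want a closer look at the V-block.

Run:
```python
import cv2,pickle,numpy as np
from fit import *
v,r,b1,b2=pickle.load(open("fit.pkl","rb"))
T=pickle.load(open("e_top.pkl","rb"));S=pickle.load(open("e_scene.pkl","rb"))
def f(c,x,y,w,h,s,dv):
    m=cv2.resize(c["image"][y:y+h,x:x+w,::-1],(w*s,h*s),interpolation=cv2.INTER_CUBIC); m=cv2.convertScaleAbs(m,alpha=1.5)
    n=m.copy()
    pr=[(-31,80),(-21,90),(0,69),(21,90),(31,80)]
    for y0 in(-25,25):
        q=((proj(c,fr(v,[(a,y0+dv,z) for a,z in pr]))-[x,y]+.5)*s).astype(np.int32); cv2.polylines(n,[q],False,(0,0,255))
    return np.hstack([m,n])
cv2.imwrite("pics/e2.png",np.vstack([f(S,203,178,39,29,10,4),f(T,270,158,39,29,10,4)]))
```

```text
(no output)
```

View pics/e2.png

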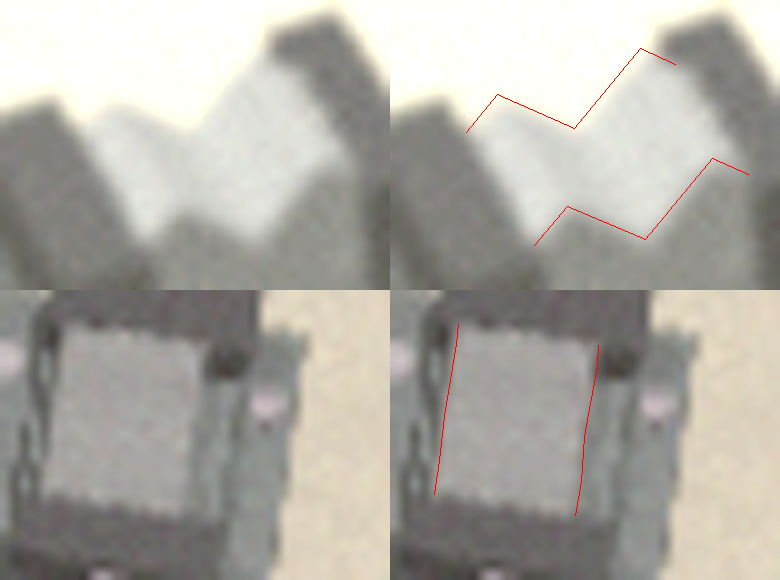

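The red outline, shifted +4 mm along the vise's y, matches the block to within about 1 px (≈2 mm): valley at about (645,240) and edges in the lower view agree. The seat is therefore about (625.2,-79.2,104.4). Now I'll turn for the blank.

```bash
python3 -m inch '0 0 0 0 0 1;0 0 0 0 0 1;0 0 0 0 0 1;0 0 0 0 0 1;0 0 0 0 0 1;0 0 0 0 0 1;0 0 0 0 0 1;0 0 0 0 0 1;0 0 0 0 0 1;0 0 0 0 0 1'
python3 -m inch '0 0 0 0 0 1;0 0 0 0 0 1;0 0 0 0 0 1;0 0 0 0 0 1;0 0 0 0 0 1;20 25 20 0 0 0;20 25 20 0 0 0;20 25 20 0 0 0;20 25 20 0 0 0;0 0 0 0 0 0'
python3 d.py 599 200.8 110 -1.709
```

```text
time_s: 11.18
eef_pos: [435.5, 104.4, 233.8]
ee_rot: [0.0, 0.561, 0.828, -0.0]
force: [-0.4, 0.6, -0.4]
grip_width: 1.0
grip_force: 0.0
time_s: 12.02
eef_pos: [546.8, 171.2, 147.7]
ee_rot: [-0.002, 0.754, 0.657, -0.003]
force: [-0.7, 0.1, -0.4]
grip_width: 1.004
grip_force: 0.0
shift [36.5 47.9 37.3] after turn [36.5 47.6 37.7] turn units [-0.07  0.02 -0.  ]
{'time_s': 12.017, 'eef_pos': [546.796, 171.225, 147.748], 'joints': [0.099, 0.496, 1.457, 0.0, 1.197, 0.237], 'force': [-0.679, 0.118, -0.419], 'grip_width': 1.004, 'grip_force': 0.0}
```

```bash
python3 -m inch '10 12 10 0 0 0;10 12 10 0 0 0;10 12 8 0 0 0;0 0 0 0 0 0;0 0 0 0 0 0;0 0 0 0 0 0;0 0 0 0 0 0;0 0 0 0 0 0;0 0 0 0 0 0;0 0 0 0 0 0'
python3 d.py 599 200.8 29 -1.709
```

```text
time_s: 12.85
eef_pos: [585.1, 195.7, 126.1]
ee_rot: [0.0, 0.754, 0.657, 0.0]
force: [-0.3, -0.1, -1.0]
grip_width: 1.004
grip_force: 0.0
shift [ 7.  13.  97.1] after turn [ 7.  13.  97.1] turn units [ 0. -0.  0.]
{'time_s': 12.85, 'eef_pos': [585.14, 195.683, 126.083], 'joints': [0.133, 0.605, 1.338, -0.0, 1.198, 0.271], 'force': [-0.28, -0.09, -1.036], 'grip_width': 1.004, 'grip_force': 0.0}
```

```bash
python3 -m inch '7 13 0 0 0 0;0 0 15 0 0 0;0 0 15 0 0 0;0 0 15 0 0 0;0 0 15 0 0 0;0 0 15 0 0 0;0 0 12 0 0 0;0 0 6 0 0 0;0 0 4 0 0 0;0 0 0 0 0 0'
python3 -m inch '0 0 0 0 0 0;0 0 0 0 0 0;0 0 0 0 0 0;0 0 0 0 0 0;0 0 0 0 0 0;0 0 0 0 0 0;0 0 0 0 0 0;0 0 0 0 0 0;0 0 0 0 0 0;0 0 0 0 0 0' 0.45 20
python3 d.py
```

```text
time_s: 13.68
eef_pos: [598.9, 200.9, 28.3]
ee_rot: [-0.0, 0.754, 0.657, -0.0]
force: [0.1, -0.5, 0.1]
grip_width: 0.996
grip_force: 0.0
time_s: 14.52
eef_pos: [599.6, 201.0, 29.5]
ee_rot: [0.0, 0.754, 0.657, 0.001]
force: [0.9, -0.7, 6.1]
grip_width: 0.576
grip_force: 20.4
{'time_s': 14.517, 'eef_pos': [599.601, 201.038, 29.532], 'joints': [0.139, 0.752, 1.357, -0.0, 1.032, 0.276], 'force': [0.909, -0.656, 6.138], 'grip_width': 0.576, 'grip_force': 20.369}
```

```bash
python3 -m inch '0 0 0 0 0 0;0 0 0 0 0 0;0 0 0 0 0 0;0 0 0 0 0 0;0 0 -5 0 0 0;0 0 -10 0 0 0;0 0 -20 0 0 0;0 0 -30 0 0 0;0 0 -30 0 0 0;0 0 -20 0 0 0' 0.45 60
python3 -m inch '0 0 -20 0 0 0;0 0 -15 0 0 0;0 0 0 0 0 0;0 0 0 0 0 0;0 0 0 0 0 0;0 0 0 0 0 0;0 0 0 0 0 0;0 0 0 0 0 0;0 0 0 0 0 0;0 0 0 0 0 0'
python3 d.py 625.2 -79.2 130 -1.709; python3 look.py g scene
```

```text
time_s: 15.35
eef_pos: [599.4, 201.1, 146.9]
ee_rot: [0.001, 0.754, 0.657, 0.001]
force: [0.0, -0.8, -1.1]
grip_width: 0.564
grip_force: 62.0
time_s: 16.18
eef_pos: [599.0, 201.0, 178.4]
ee_rot: [-0.0, 0.754, 0.657, -0.0]
force: [-0.8, 0.0, -2.9]
grip_width: 0.563
grip_force: 62.1
shift [-273.9   64.4   48.4] after turn [-273.9   64.5   48.4] turn units [-0.    0.    0.01]
{'time_s': 16.183, 'eef_pos': [599.015, 200.992, 178.436], 'joints': [0.139, 0.59, 1.22, -0.0, 1.332, 0.276], 'force': [-0.805, 0.047, -2.891], 'grip_width': 0.563, 'grip_force': 62.108}
{'time_s': 16.2333, 'eef_pos': array([599.03192929, 200.97887219, 178.53270745]), 'ee_rot': array([-4.88348307e-05,  7.54051991e-01,  6.56814724e-01, -1.02970941e-04]), 'joints': array([ 1.38598619e-01,  5.90038622e-01,  1.22019719e+00, -3.16098389e-05,
        1.33158269e+00,  2.76228956e-01]), 'force': array([-0.42732627, -0.40775633, -3.39143448])}
```

Run:
```python
from fit import *
S=pickle.load(open("g_scene.pkl","rb"))
from rig import ctrl
p=ctrl.sense()["eef_pos"]; q=proj(S,p)[0]; print(p,q)
x,y=int(q[0])-30,int(q[1])-28; s=12
m=cv2.resize(S["image"][y:y+50,x:x+66,::-1],(66*s,50*s),interpolation=cv2.INTER_CUBIC)
# hypothesised blank: centre = TCP +12mm, axis along vise y
c=np.array([0,1])
for e in(-45,45):
    a=np.linspace(0,2*np.pi,40); P=np.c_[25*np.cos(a),np.full(40,e),12+25*np.sin(a)]
    W=fr([p[0],p[1],-.138],P)+[0,0,p[2]]
    cv2.polylines(m,[((proj(S,W)-[x,y]+.5)*s).astype(np.int32)],True,(0,0,255))
cv2.imwrite("pics/g.png",m)
```

```text
[599.03192929 200.97887219 178.53270745] [296.79051065 226.54450187]
```

View pics/g.png

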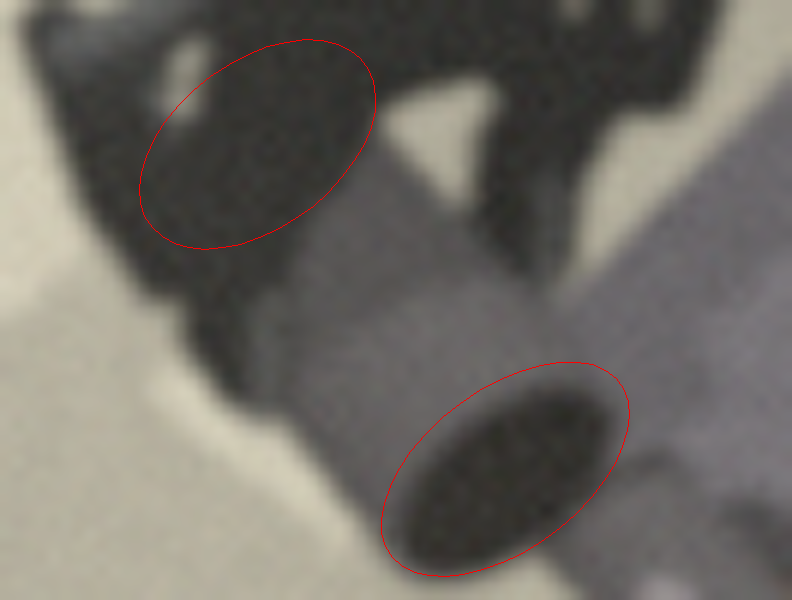

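The predicted blank outline (centre 12 mm above the TCP, far end ellipse around (505,470)) matches the held blank, so it is centred and aligned in the grip. I'll carry it to the V-block.

```bash
python3 -m inch '-10 2 0 0 0 0;-20 5 0 0 0 0;-28 7 0 0 0 0;-28 7 0 0 0 0;-28 7 0 0 0 0;-28 7 0 0 0 0;-28 7 0 0 0 0;-28 7 0 0 0 0;-28 7 0 0 0 0;-28 7 0 0 0 0'
python3 -m inch '-15 1 0 0 0 0;-5 0 0 0 0 0;0 0 10 0 0 0;0 0 15 0 0 0;0 0 10 0 0 0;0 0 0 0 0 0;0 0 0 0 0 0;0 0 0 0 0 0;0 0 0 0 0 0;0 0 0 0 0 0'
python3 d.py 625.2 -79.2 92.4 -1.709
```

```text
time_s: 17.07
eef_pos: [626.4, -61.4, 178.8]
ee_rot: [0.0, 0.754, 0.657, -0.0]
force: [-0.5, -0.2, -2.3]
grip_width: 0.562
grip_force: 62.1
time_s: 17.9
eef_pos: [625.2, -79.1, 144.4]
ee_rot: [0.001, 0.754, 0.657, 0.0]
force: [0.2, -1.1, -2.6]
grip_width: 0.562
grip_force: 62.1
shift [-0.1  0.  52. ] after turn [-0.1  0.1 52. ] turn units [0.01 0.   0.01]
{'time_s': 17.9, 'eef_pos': [625.153, -79.056, 144.373], 'joints': [-0.311, 0.615, 1.271, 0.0, 1.255, -0.174], 'force': [0.161, -1.114, -2.618], 'grip_width': 0.562, 'grip_force': 62.087}
```

```bash
python3 -m inch '0 0 10 0 0 0;0 0 10 0 0 0;0 0 10 0 0 0;0 0 8 0 0 0;0 0 5 0 0 0;0 0 2 0 0 0;0 0 0 0 0 0;0 0 0 0 0 0;0 0 0 0 0 0;0 0 0 0 0 0'
python3 -m inch '0 0 1 0 0 0;0 0 1 0 0 0;0 0 1 0 0 0;0 0 1 0 0 0;0 0 0 0 0 0;0 0 0 0 0 0;0 0 0 0 0 0;0 0 0 0 0 0;0 0 0 0 0 0;0 0 0 0 0 0'
python3 d.py
```

```text
time_s: 18.73
eef_pos: [625.0, -79.2, 98.8]
ee_rot: [0.0, 0.754, 0.657, 0.0]
force: [-0.1, 0.6, -2.4]
grip_width: 0.563
grip_force: 62.2
time_s: 19.57
eef_pos: [625.3, -79.1, 97.9]
ee_rot: [0.001, 0.754, 0.657, 0.001]
force: [-9.4, 3.1, 18.4]
grip_width: 0.559
grip_force: 64.2
{'time_s': 19.567, 'eef_pos': [625.316, -79.065, 97.87], 'joints': [-0.311, 0.662, 1.319, 0.0, 1.158, -0.174], 'force': [-9.395, 3.054, 18.447], 'grip_width': 0.559, 'grip_force': 64.243}
```

Contact came 4 mm early with a pull toward the robot, so the blank is only on the far flank. I'll lift slightly, shift 4 mm toward the robot and lower again.

```bash
python3 -m inch '0 0 -3 0 0 0;0 0 -2 0 0 0;0 -2 0 0 0 0;0 -2 0 0 0 0;0 0 0 0 0 0;0 0 2 0 0 0;0 0 1 0 0 0;0 0 1 0 0 0;0 0 0 0 0 0;0 0 0 0 0 0'
python3 -m inch '0 0 1 0 0 0;0 0 .5 0 0 0;0 0 .5 0 0 0;0 0 0 0 0 0;0 0 0 0 0 0;0 0 0 0 0 0;0 0 0 0 0 0;0 0 0 0 0 0;0 0 0 0 0 0;0 0 0 0 0 0'
python3 d.py
```

```text
time_s: 20.4
eef_pos: [623.5, -79.3, 98.7]
ee_rot: [0.004, 0.754, 0.657, 0.003]
force: [5.7, -0.1, 12.8]
grip_width: 0.561
grip_force: 63.8
time_s: 21.23
eef_pos: [624.0, -79.3, 98.0]
ee_rot: [0.004, 0.754, 0.657, 0.003]
force: [4.6, 0.5, 20.6]
grip_width: 0.561
grip_force: 64.4
{'time_s': 21.233, 'eef_pos': [624.029, -79.345, 97.992], 'joints': [-0.313, 0.655, 1.331, 0.001, 1.145, -0.175], 'force': [4.588, 0.535, 20.603], 'grip_width': 0.561, 'grip_force': 64.377}
```

```bash
python3 look.py h scene
python3 - <<'E'
from fit import *
S=pickle.load(open("h_scene.pkl","rb")); v=pickle.load(open("fit.pkl","rb"))[0]
x,y,s=203,165,16
m=cv2.convertScaleAbs(cv2.resize(S["image"][y:y+37,x:x+50,::-1],(50*s,37*s),interpolation=cv2.INTER_CUBIC),alpha=1.5)
a=np.linspace(0,2*np.pi,40)
for z,col in((104.4,(0,0,255)),(109,(0,255,0))):
    cv2.polylines(m,[((proj(S,fr(v,np.c_[25*np.cos(a),np.full(40,50),z+25*np.sin(a)]))-[x,y]+.5)*s).astype(np.int32)],True,col)
pr=[(-31,80),(-21,90),(0,69),(21,90),(31,80)]
cv2.polylines(m,[((proj(S,fr(v,[(p,30,z) for p,z in pr]))-[x,y]+.5)*s).astype(np.int32)],False,(255,0,0))
cv2.imwrite("pics/h.png",m)
E
```

```text
{'time_s': 21.2833, 'eef_pos': array([624.02828486, -79.3568115 ,  97.997943  ]), 'ee_rot': array([0.00437052, 0.75427941, 0.65653106, 0.00323069]), 'joints': array([-3.12865393e-01,  6.55151386e-01,  1.33089741e+00,  1.13048504e-03,
        1.14472297e+00, -1.74977652e-01]), 'force': array([ 4.11072635,  0.11946024, 20.34727429])}
```

View pics/h.png

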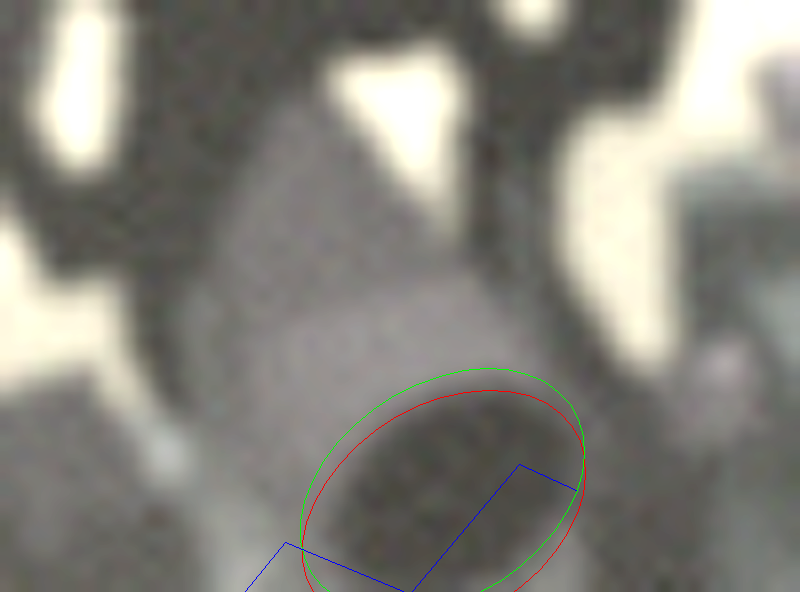

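The blank's end (dark disc around (450,500)) matches the red seat-height outline, so it lies in the groove. I'll balance it sideways and press a little harder.

```bash
python3 -m inch '0 0.7 0 0 0 0;0 0.6 0 0 0 0;0 0 .5 0 0 0;0 0 .5 0 0 0;0 0 .5 0 0 0;0 0 0 0 0 0;0 0 0 0 0 0;0 0 0 0 0 0;0 0 0 0 0 0;0 0 0 0 0 0'
python3 d.py
```

```text
time_s: 22.12
eef_pos: [624.4, -79.2, 97.7]
ee_rot: [0.003, 0.754, 0.657, 0.002]
force: [-5.3, 1.9, 33.4]
grip_width: 0.562
grip_force: 65.4
{'time_s': 22.117, 'eef_pos': [624.352, -79.247, 97.716], 'joints': [-0.312, 0.657, 1.328, 0.001, 1.148, -0.174], 'force': [-5.324, 1.901, 33.369], 'grip_width': 0.562, 'grip_force': 65.361}
```

```bash
python3 -m inch '0 -0.5 0 0 0 0;0 0 0 0 0 0;0 0 0 0 0 0;0 0 0 0 0 0;0 0 0 0 0 0;0 0 0 0 0 0;0 0 0 0 0 0;0 0 0 0 0 0;0 0 0 0 0 0;0 0 0 0 0 0'
python3 -m inch '0 0 0 0 0 0;0 0 0 0 0 0;0 0 0 0 0 0;0 0 0 0 0 0;0 0 0 0 0 0;0 0 0 0 0 0;0 0 0 0 0 0;0 0 0 0 0 0;0 0 0 0 0 0;0 0 0 0 0 0'
```

```text
time_s: 22.95
eef_pos: [624.3, -79.3, 97.8]
ee_rot: [0.004, 0.754, 0.656, 0.003]
force: [-2.8, 2.2, 31.7]
grip_width: 0.562
grip_force: 65.1
time_s: 23.78
eef_pos: [624.3, -79.3, 97.7]
ee_rot: [0.004, 0.754, 0.656, 0.003]
force: [-2.1, 2.7, 31.6]
grip_width: 0.56
grip_force: 65.1
```

Steady and balanced, so I'll hand it in.

```bash
python3 -c "
from rig import ctrl
print(ctrl.finish_job())"
```

```text
the job is handed in; nothing more can be done
None
```

The job is handed in at about 24 s of robot time, with the vise cranked tight and the thick blank pressed into the V-groove at about 32 N; the hand-in returned no verdict, so I can't confirm it passed.

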